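Switch on the curing lamp under its guard

ROBOT

A 6-joint arm with a two-finger parallel gripper is mounted at the origin on the work surface. World frame = base frame: x ahead of the robot, y to its left, z up, the work surface at z = 0. Lengths are in m, angles in rad, forces in N, time in s.
With the tool pointing down it reaches from about 0.425 to 0.95 m from the base axis. Payload 3.5 kg.
Tool frame: the origin (TCP) lies on the centre line of the jaws, within the pads' length; the fingertips stand 14 mm ahead of it and the grasp point (between the pads) lies 5 mm behind it (tips_ahead is the distance from the TCP to the fingertips, in m); y points along the fingers, z is the direction in which the jaws open and shut, and the axes are right-handed (so a half turn about y gives the same grasp; the last joint's range is limited). The gripper opens to 85 mm and grips with 20 to 120 N. Pads are 22 mm wide; open, the fingers measure 114 mm over their backs; the gripper's body (76 mm by 85 mm) begins 54 mm behind the grasp point. The pads swing forward as they close: fully open they stand 13 mm farther back than shut.
Start: joints at [0.982, 0.286, 1.577, -0, 1.279, -0.15], TCP at [0.287, 0.611, 0.245] pointing down, gripper open.
Joint ranges: [-2.77, 2.77], [-0.9, 2.22], [0.21, 2.48], [-1.53, 4.67], [0.24, 2.81], [-2.84, 2.84]. Speed limits (rad/s): [2.79, 2.79, 3.14, 3.14, 3.14, 3.14].

INTERFACE

Orientations are given as a unit quaternion [x, y, z, w].
In Python, from plant import get_state, read_camera, sign_off, tips_ahead gives the robot as it stands.
- The arm moves only by the tool send_rows, never from a script. Its argument "plan" is a list of rows, each a list of 2 entries, a list of its own where there are three numbers: the shift along the tool's x, y, z in units of 12 cm (1.0 is 12 cm), then the turn, a rotation vector about the tool's x, y, z in units of 360 degrees (1.0 is 360 degrees). In form: [[[tx, ty, tz], [rx, ry, rz]], ...]. A call has 1 to 12 rows; each row shifts and turns the commanded pose from where the row before left it, along the tool's axes as they then stand; what a row does not reach is not made up. A row lasts 1/10 s, in which the tool goes at most 50 mm and 8.59 degrees, less where a joint would pass 70% of its speed; a pose out of reach is approached as far as the arm can. A call with a number of a shift or a turn outside -1 to 1 is refused whole. A call with a gripper value outside its range is refused whole. "gripper" is the closure, from 0 (fully open) to 1 (shut), set as the call begins (left out, the last holds). The fingers move at their own pace and stop on an object; "grip_force" is the grip in N (left out, the last holds). Time passes only in rows, so rows that do not move let the fingers close. It gives the time, the measured TCP pose, the force and the opening at its end, in the units of the state.
- get_state(): the state, without advancing time (a new reading comes with each control period).
- read_camera(name): name is "scene" or "top" or "wrist"; returns a dict with "img" (400x640x3 uint8, blue, green, red), "fx", "fy", "cx", "cy" (pixels), "D" ([k1, k2, p1, p2, k3] as OpenCV has them; the pictures are not rectified), "world_from_camera" (4x4, takes a point from camera to world coordinates); the wrist camera has in their place "mount" (4x4, takes a point from camera to tool coordinates, whose origin is the TCP and whose axes are the tool frame's). Camera axes: x right, y down, z forward; pixel columns grow to the right and rows downward; lengths in m; the calibration is good to about 2 mm. A picture is of the moment at which its call begins: read the wrist's pose just before it. There is no depth.
- sign_off(): hands the job in, once; it reports no verdict.
The state is a dict: "time": time; "qpos": joint angles; "dq": joint speeds; "joint_efforts": joint torques, N m; "eef_pos": TCP position; "tcp_rot": TCP orientation; "contact_force": force on the tool from outside, world axes, zero at the start; "wrist_torque": the same for the moment, N m; "opening": opening from 0.0 (shut) to 1.0 (fully open).
Only numpy, scipy, OpenCV 4.12 (cv2) and the standard library are available. Lean on these libraries where they do the work, as an engineer would, in place of code of your own. Each camera call takes 0.05 s, during which the arm holds its last target. There are 200 camera calls.

TASK

Switch on the resin-curing lamp: with a fingertip under its tab, lift the hinged guard on the guarded switch box right back, push the toggle beneath it fully over to the rear (on), then tip the guard forward so that it drops shut over the toggle. Only push and lift gently with the fingers, pinching, gripping or forcing nothing, and leave the unguarded fan switch and everything else on the bench as they are.

Things in the scene. Friction and masses are not known exactly. Their poses are not given: they have to be found in the camera images.
- lamp_box: the curing lamp's switch box, the one with the hinged guard on it: grey box 120 (x) x 90 (y) x 50 (z) mm, screwed to the bench. Origin: centre of its underside; z up; its front, the side of the guard's lifting tab, faces its own -x. At each side a foot reaches out to y = +-60 mm, 4 mm high.
- guard_hinge (a point): midpoint of the guard's hinge axis, which runs along the box's y at box x = +30, z = 62 mm. The guard is a black hood of about 90 g, open underneath. When down, it reaches, from this point along the box's axes, from x = 0 to -85 (its front wall), y = +-28, sides z = -10 to +47 mm; its flat top (z = +47) runs on forward as the lifting tab to x = -115. The box's top lies at z = -12, its front at x = -90.
- guard_tab (a point): middle of the lower front edge of the guard's lifting tab, 115 mm ahead of and, with the guard down, 43 mm above the hinge axis. The tab is a plate 50 mm wide and 4 mm thick that overhangs the hood's front wall by 30 mm like a visor, flush with its top, with open space beneath, so that a fingertip fits under it. Moves with the guard.
- guard (a joint): opening angle of the guard, rad: 0 down over the toggle, 1.75 thrown back on its stop (the tab swings up and over to the box's rear). It swings freely: let go below about 1.0 it drops shut, above about 1.2 it falls back and stays open on its stop. Its flat top then stands up behind, from 45 mm (low) to 67 mm (its edge, 105 mm up) behind the hinge axis; upright, the edge is 124 mm up.
- toggle (a joint): toggle under the guard, rad: 0 off (leaning 0.5 rad to the box's front, -x), 1.0 on (0.5 rad to the rear, +x). Steel lever of radius 4.5 mm with a ball of radius 7 mm at its end, pivoted at box x = -12, y = 0, z = 50 mm (the box's top); ball centre 40 mm from the pivot. Takes about 2.5 N at mid-length and stays where it is left. Starts near 0.
- toggle_tip (a point): centre of the toggle's ball; moves with the toggle.
- fan_box: the fan's switch box, to be left alone: same grey box and same toggle (it may stand on or off), but without a guard. Origin: centre of its underside, axes as for the other box.
- fan_toggle_tip (a point): centre of the ball of the fan's toggle.
- amber_bottle: bystander: brown bottle, 68 mm across, 150 mm high with its cap; origin at the centre of its underside.
- white_bottle: bystander: white bottle, 64 mm across, 140 mm high; origin at the centre of its underside.
- sample_jar: bystander behind the gap between the boxes: small white jar, 38 mm across, 50 mm high; origin at the centre of its underside.
- glove_carton: bystander: carton of gloves, 120 (x) x 220 (y) x 70 (z) mm, a blue tuft to 100 mm; origin at the centre of its underside.
- beaker: bystander: glass beaker, 70 mm across, 90 mm high; origin at the centre of its underside.
- spatula: bystander: flat scraper with a wooden handle, 200 mm long, lying along its x on the bench between the boxes; origin under its middle.
- printed_part: bystander between the boxes: small grey printed bracket, 50 x 35 x 30 mm; origin at the centre of its underside.
There are look-alikes about, which are no part of the job. Leave any green look-alike of the lamp_box alone.

How it is judged:
On the way, in this order (a step that is already met when the one before it is completed fails the run):
1. the guard is lifted back (value of joint guard above 0.9 rad), for 0.1 s.
2. the toggle is pushed over to on under the raised guard (value of joint toggle above 0.85 rad and value of joint guard above 0.6 rad), for 0.1 s.
At the end, for the whole second after the job is handed in: The toggle is on (above 0.85 of 1.0 rad), the guard is down over it (below 0.06 rad) and at rest, the fan's toggle has stayed as it was (within 8 mm at its ball), and each bystander stands upright within 25 mm of where it was (value of joint guard below 0.06 rad and value of joint toggle above 0.85 rad and velocity of joint guard below 0.1 rad/s and distance of fan_toggle_tip from where it was at the start of the episode below 0.008 m and distance of each of amber_bottle, white_bottle, sample_jar, glove_carton, beaker, spatula, printed_part from where it was at the start of the episode below 0.025 m and angle between each of amber_bottle, white_bottle, sample_jar, glove_carton, beaker, spatula, printed_part's own z axis and vertical below 0.2 rad); the robot touches nothing.
It fails at once if the guard or the toggle is pinched or forced (over 35 N) (contact force between anything else and guard above 35 N or contact force between anything else and toggle above 35 N).
It fails at once if the fan's toggle is moved (distance of fan_toggle_tip from where it was at the start of the episode above 0.008 m).
It fails at once if a bystander is lifted, carried or pushed away by more than 25 mm (distance of any of amber_bottle, white_bottle, sample_jar, glove_carton, beaker, spatula, printed_part from where it was at the start of the episode above 0.025 m).
It also fails if it takes over 64 s, if anything falls off the work surface, if the arm or the gripper's body presses on something with over 40 N, if the wrist force passes 120 N, or if a joint passes its speed limit or range.

## Working session

There is one attempt and no reset: what is moved stays moved. The work goes in short steps, Python scripts to look and compute and a tool call to move; the robot and the scene stay as the last step left them, time stands still between calls to the robot, and variables do not carry over. Pictures are saved under pics/ and viewed, about 8 in all and at most 12, crops included, and the job is handed in when it is done.

Besides the shell and the picture viewer there is one more tool, called after ">>>" as a command line: name --argument value ..., lists and objects as JSON in quotes. send_rows: Moves the arm, as the interface text tells. Its arguments: {"type":"object","properties":{"plan":{"type":"array"},"gripper":{"type":"number"},"grip_force":{"type":"number"}},"required":["plan"]}

```bash
mkdir -p pics; ls; cat > h.py <<'E'
import numpy as np, cv2
from plant import get_state, read_camera
def snap(n,f=None):
    c=read_camera(n)
    if f: cv2.imwrite('pics/'+f,c['img'])
    return c
E
python3 - <<'E'
from h import *
import pickle
d={}
for n in ('scene','top'):
    d[n]=snap(n,n+'0.png'); print(n,d[n]['fx'],d[n]['cx'],d[n]['cy'],d[n]['D'],d[n]['world_from_camera'])
pickle.dump(d,open('cams.pkl','wb'))
print(get_state())
E
```

```text
pics
scene 427.88693538547506 315.1567935098989 198.54190461137412 [0.02629318 0.         0.         0.         0.        ] [[-0.16218902  0.71662029 -0.67834363  1.14066115]
 [ 0.98659918  0.10536898 -0.12457699  0.17507674]
 [-0.01779803 -0.68945829 -0.72410669  0.86351263]
 [ 0.          0.          0.          1.        ]]
top 435.96777215422003 318.2945662429751 209.99438379742458 [-0.08437841  0.          0.          0.          0.        ] [[-0.01821955 -0.99791265  0.06195477  0.36784925]
 [-0.99983098  0.01803205 -0.00358426  0.04336127]
 [ 0.00245961 -0.0620096  -0.99807252  1.2987415 ]
 [ 0.          0.          0.          1.        ]]
{'time': 0.1, 'qpos': array([ 9.81994824e-01,  2.87116348e-01,  1.57805870e+00,  1.77886548e-05,
        1.27860738e+00, -1.50026086e-01]), 'dq': array([ 7.89337188e-04, -1.99027870e-03, -4.09026160e-03,  2.74658698e-04,
        3.62485638e-04,  3.99024910e-05]), 'joint_efforts': array([ 6.27802160e-05, -4.07299161e+01, -2.93697828e+01, -1.67284902e-04,
        3.44290274e-03,  9.27116133e-06]), 'eef_pos': array([0.28642278, 0.610581  , 0.24404407]), 'tcp_rot': array([ 0.69087705, -0.15417593,  0.15360563, -0.68943745]), 'contact_force': array([-0.04423804,  0.26552664, -0.59751977]), 'wrist_torque': array([-0.00938139, -0.02593955,  0.02756192]), 'opening': 0.9979277423362125}
```

View pics/scene0.png

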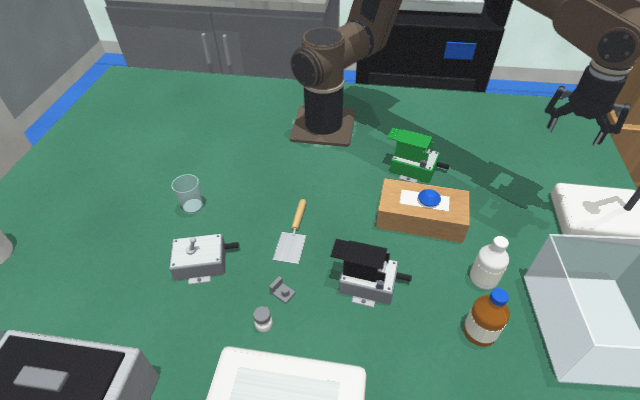

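View pics/top0.png

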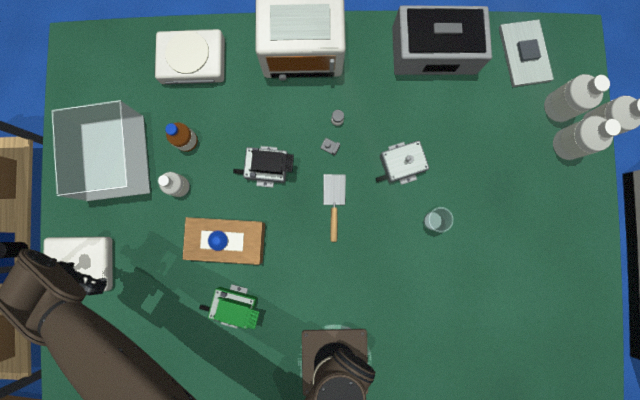

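Scene view: three guarded or switch-type boxes. The black-hooded grey box is at scene (365,270) / top (268,165). The green look-alike is at scene (413,155) / top (233,307). The unguarded fan box is at scene (198,255) / top (405,161). The black-hooded grey one fits lamp_box; its tab points to world -y. I'll confirm it in one enlarged crop.

```bash
python3 - <<'E'
import pickle,cv2,numpy as np
d=pickle.load(open('cams.pkl','rb'))
a=d['scene']['img'][225:315,315:420]; b=d['top']['img'][135:195,225:305]
A=cv2.resize(a,None,fx=5.5,fy=5.5,interpolation=cv2.INTER_CUBIC)[:,:]
A=cv2.resize(a,(420,360),interpolation=cv2.INTER_CUBIC) # 4x
B=cv2.resize(b,(380,285),interpolation=cv2.INTER_CUBIC) #4.75x
o=np.zeros((360,800,3),np.uint8); o[:,:420]=A; o[:285,420:]=B
cv2.imwrite('pics/crop1.png',o)
E
```

```text
(no output)
```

View pics/crop1.png

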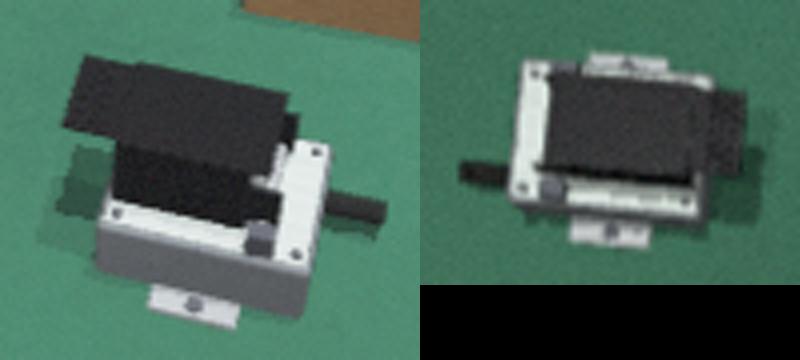

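The crop confirms it: grey box, black hood with a visor tab, and a cable at the rear. Tab corners are at scene (336,239) and (331,257) / top (293,172) and (294,154). Next I triangulate the corners.

```bash
cat >> h.py <<'E'
def ray(c,p,T=None):
    T=c['world_from_camera'] if T is None else T
    K=np.array([[c['fx'],0,c['cx']],[0,c['fy'],c['cy']],[0,0,1]])
    u=cv2.undistortPoints(np.array([[p]],float),K,np.array(c['D'])).ravel()
    v=T[:3,:3]@[u[0],u[1],1]; return T[:3,3],v/np.linalg.norm(v)
def onz(r,z): return r[0]+r[1]*(z-r[0][2])/r[1][2]
def tri(r1,r2):
    A=np.stack([r1[1],-r2[1]],1); s=np.linalg.lstsq(A,r2[0]-r1[0],rcond=None)[0]
    a,b=r1[0]+s[0]*r1[1],r2[0]+s[1]*r2[1]; return (a+b)/2,np.linalg.norm(a-b)
E
python3 - <<'E'
from h import *
import pickle
np.set_printoptions(precision=4,suppress=True)
d=pickle.load(open('cams.pkl','rb')); S,T=d['scene'],d['top']
M={'tab-':((336.25,239.25),(292.8,171.8),.109),'tab+':((330.75,256.75),(293.8,154.4),.109),
'hr-':((387,248.75),(250.3,170.4),.109),'hr+':((382.5,268),(251.9,150.2),.109),
'br-':((397.5,261.25),(243.9,178.2),.05),'br+':((391.25,292),(246.7,147.6),.05),'bf+':((339.25,281.25),(286.7,150.8),.05)}
for k,(s,t,z) in M.items():
    rs,rt=ray(S,s),ray(T,t); p,e=tri(rs,rt); print(k,p,'gap',round(e,4),'S@z',onz(rs,z)[:2],'T@z',onz(rt,z)[:2])
rt=ray(T,(284.6,180.9)); print('bf- T',onz(rt,.05))
# bystanders, rough (top)
for n,p,z in [('jar',(338,118),.05),('part',(330,146),.03),('spat',(335,190),0),('amber',(183,140),.07),('white',(174,185),.07),('fan',(405,161),.05),('carton corners',(263,222),.07),('c2',(262,264),.07),('c3',(187,219),.07)]:
    print(n,onz(ray(T,p),z))
E
```

```text
tab- [0.5484 0.1097 0.1057] gap 0.0044 S@z [0.5507 0.1121] T@z [0.5482 0.1073]
tab+ [0.5972 0.1052 0.1052] gap 0.0022 S@z [0.5997 0.1066] T@z [0.5966 0.1039]
hr- [0.5554 0.2253 0.1028] gap 0.0002 S@z [0.5602 0.2248] T@z [0.5544 0.2245]
hr+ [0.611  0.2189 0.1079] gap 0.002 S@z [0.612  0.2179] T@z [0.6107 0.2197]
br- [0.5422 0.254  0.0434] gap 0.0014 S@z [0.5469 0.254 ] T@z [0.5413 0.2522]
br+ [0.6306 0.2433 0.0511] gap 0.0003 S@z [0.6299 0.2432] T@z [0.6308 0.2436]
bf+ [0.6192 0.1281 0.0483] gap 0.0013 S@z [0.6202 0.1289] T@z [0.619  0.1273]
bf- T [0.5312 0.1345 0.05  ]
jar [ 0.7134 -0.0236  0.05  ]
part [0.635  0.0009 0.03  ]
spat [ 0.5075 -0.0124  0.    ]
amber [0.6532 0.4249 0.07  ]
white [0.5232 0.4502 0.07  ]
fan [ 0.5834 -0.2155  0.05  ]
carton corners [0.413  0.1956 0.07  ]
c2 [0.295  0.1998 0.07  ]
c3 [0.4252 0.4123 0.07  ]
```

The points agree with the sizes given. Tab height is 0.105, hood top about 0.105 and box top about 0.05. Box yaw is about 84.5° and the centre about (0.581, 0.191), which puts the hinge at about (0.584, 0.221, 0.062). Next, a small helper that turns targets into tool-frame units, then the first move.

```bash
cat >> h.py <<'E'
from scipy.spatial.transform import Rotation as Rn
import plant
np.set_printoptions(precision=4,suppress=True)
YAW=np.radians(84.5); EX=np.array([np.cos(YAW),np.sin(YAW),0]); EY=np.array([-np.sin(YAW),np.cos(YAW),0]); EZ=np.array([0,0,1.])
H=np.array([.584,.221,.062])
def W(x,y,z): return H+EX*x/1e3+EY*y/1e3+EZ*z/1e3   # hinge-relative box mm -> world
def goalR(al,s=1):  # pointing box +x, al down; jaws along s*EY
    y=np.cos(al)*EX-np.sin(al)*EZ; z=s*EY; return Rn.from_matrix(np.stack([np.cross(y,z),y,z],1))
def now():
    s=get_state(); R=Rn.from_quat(s['tcp_rot']); return s,np.array(s['eef_pos']),R
def show(p=None,R=None,s=None):
    st,p0,R0=now()
    print('t',round(st['time'],2),'pos',p0,'q',st['qpos'],'F',st['contact_force'],'open',round(st['opening'],3))
    if p is not None: print('shift',R0.inv().apply(np.array(p)-p0)/.12,'dist mm',np.linalg.norm(p-p0)*1e3)
    if R is not None:
        rv=(R0.inv()*R).as_rotvec(); print('turn',rv/(2*np.pi),'deg',np.degrees(np.linalg.norm(rv)))
E
python3 - <<'E'
from h import *
print(plant.tips_ahead if not callable(plant.tips_ahead) else plant.tips_ahead())
s,p,R=now(); print(R.as_matrix())
a=np.radians(25)
show(np.array([.55,.0,.40]),goalR(a,1)); show(np.array([.45,.4,.40]),goalR(a,-1))
E
```

```text
0.014
[[ 0.9053 -0.0012  0.4248]
 [-0.4248 -0.0018  0.9053]
 [-0.0003 -1.     -0.0022]]
t 0.1 pos [0.2864 0.6106 0.244 ] q [ 0.982   0.2871  1.5781  0.      1.2786 -0.15  ] F [-0.0442  0.2655 -0.5975] open 0.998
shift [ 4.1496 -1.2931 -3.6758] dist mm 683.0844502160903
turn [ 0.1703 -0.2669 -0.1202] deg 121.9242845158549
t 0.1 pos [0.2864 0.6106 0.244 ] q [ 0.982   0.2871  1.5781  0.      1.2786 -0.15  ] F [-0.0442  0.2655 -0.5975] open 0.998
shift [ 1.9791 -1.2981 -1.0123] dist mm 308.9079446949995
turn [0.1105 0.1728 0.1565] deg 92.88467342458402
```

>>> send_rows --plan '[[[0, -0.35, 0], [0, 0, 0]], [[0, -0.35, 0], [0, 0, 0]], [[0, -0.35, 0], [0, 0, 0]], [[0.29, -0.06, -0.26], [0, 0, 0]], [[0.29, -0.06, -0.26], [0, 0, 0]], [[0.29, -0.06, -0.26], [0, 0, 0]], [[0.29, -0.06, -0.26], [0, 0, 0]], [[0.29, 0, -0.26], [0, 0, 0]], [[0.29, 0, -0.26], [0, 0, 0]], [[0.29, 0, -0.26], [0, 0, 0]], [[0.29, 0, -0.26], [0, 0, 0]], [[0.29, 0, -0.26], [0, 0, 0]]]' --gripper 1 --grip_force 20

```text
time: 1.3
eef_pos: [0.4511, 0.222, 0.3997]
tcp_rot: [0.69, -0.154, 0.154, -0.69]
contact_force: [0.5, -0.1, 0.3]
opening: -0.002
```

>>> send_rows --plan '[[[0.29, 0, -0.26], [0, 0, 0]], [[0.29, 0, -0.26], [0, 0, 0]], [[0.29, 0, -0.26], [0, 0, 0]], [[0.29, 0, -0.26], [0, 0, 0]], [[0.29, 0, -0.26], [0, 0, 0]], [[0, 0, 0], [0, 0, 0]]]'

```text
time: 1.9
eef_pos: [0.5432, 0.004, 0.3985]
tcp_rot: [0.69, -0.157, 0.155, -0.689]
contact_force: [-0.4, 0.2, 0.0]
opening: -0.003
```

```bash
python3 - <<'E'
from h import *
a=np.radians(25)
print(plant.tips_ahead if not callable(plant.tips_ahead) else plant.tips_ahead())
for s in (1,-1): show(np.array([.55,.0,.40]),goalR(a,s))
print(now()[2].as_matrix())
E
```

```text
0.014
t 1.9 pos [0.5432 0.004  0.3985] q [-0.1787 -0.0825  1.7012 -0.0017  1.5249 -1.3041] F [-0.416   0.2333  0.0241] open -0.003
shift [ 0.0651 -0.0123 -0.0059] dist mm 7.983971426799553
turn [ 0.1707 -0.2679 -0.1199] deg 122.23984622069534
t 1.9 pos [0.5432 0.004  0.3985] q [-0.1787 -0.0825  1.7012 -0.0017  1.5249 -1.3041] F [-0.416   0.2333  0.0241] open -0.003
shift [ 0.0651 -0.0123 -0.0059] dist mm 7.983971426799553
turn [0.11   0.1718 0.1566] deg 92.5959714487638
[[ 0.9025 -0.0022  0.4307]
 [-0.4307 -0.0013  0.9025]
 [-0.0015 -1.     -0.0021]]
```

>>> send_rows --plan '[[[0, 0, 0], [0.01, 0.0156, 0.0142]], [[0, 0, 0], [0.01, 0.0156, 0.0142]], [[0, 0, 0], [0.01, 0.0156, 0.0142]], [[0, 0, 0], [0.01, 0.0156, 0.0142]], [[0, 0, 0], [0.01, 0.0156, 0.0142]], [[0, 0, 0], [0.01, 0.0156, 0.0142]], [[0, 0, 0], [0.01, 0.0156, 0.0142]], [[0, 0, 0], [0.01, 0.0156, 0.0142]], [[0, 0, 0], [0.01, 0.0156, 0.0142]], [[0, 0, 0], [0.01, 0.0156, 0.0142]], [[0, 0, 0], [0.01, 0.0156, 0.0142]], [[0, 0, 0], [0, 0, 0]]]'

```text
time: 3.1
eef_pos: [0.5409, 0.0089, 0.3974]
tcp_rot: [-0.121, 0.697, -0.183, 0.682]
contact_force: [0.4, 0.1, 0.2]
opening: 0.005
```

```bash
python3 - <<'E'
from h import *
a=np.radians(25); R=goalR(a,-1)
# tip centre: 25 mm ahead of tab edge, 35 below tab; TCP = tip - .014*y
y=R.as_matrix()[:,1]
show(W(-160,0,15)-.014*y,R); print(W(-115,0,43))
c=snap('wrist','w1.png'); print(c['mount'],c['fx'])
E
```

```text
t 3.1 pos [0.5409 0.0089 0.3974] q [-0.5531  0.0217  1.8452  0.9996  1.8397 -0.478 ] F [0.376  0.128  0.1837] open 0.005
shift [2.2277 1.4237 0.1945] dist mm 318.1055322020983
turn [ 0.001   0.0002 -0.0003] deg 0.3955583253331477
[0.573  0.1065 0.105 ]
[[-0.0001  0.9613  0.2756 -0.0711]
 [-0.0012 -0.2756  0.9613 -0.1283]
 [ 1.     -0.0002  0.0012  0.0005]
 [ 0.      0.      0.      1.    ]] 359.19334131187753
```

View pics/w1.png

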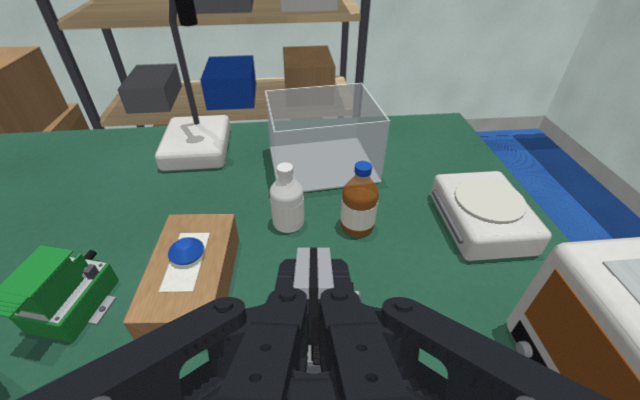

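>>> send_rows --plan '[[[0.31, 0.2, 0.028], [0, 0, 0]], [[0.31, 0.2, 0.028], [0, 0, 0]], [[0.31, 0.2, 0.028], [0, 0, 0]], [[0.31, 0.2, 0.028], [0, 0, 0]], [[0.31, 0.2, 0.028], [0, 0, 0]], [[0.31, 0.2, 0.028], [0, 0, 0]], [[0.31, 0.2, 0.028], [0, 0, 0]], [[0, 0, 0], [0, 0, 0]], [[0, 0, 0], [0, 0, 0]]]'

```text
time: 4.05
eef_pos: [0.5711, 0.049, 0.0938]
tcp_rot: [-0.123, 0.695, -0.183, 0.685]
contact_force: [-0.3, -0.1, 0.3]
opening: 0.002
```

```bash
python3 - <<'E'
from h import *
R=goalR(np.radians(25),-1); y=R.as_matrix()[:,1]
show(W(-105,0,18)-.014*y,R)
snap('scene','s2.png'); i=cv2.imread('pics/s2.png')[200:320,250:430]
j=snap('wrist')['img']
o=np.zeros((400,800,3),np.uint8); o[:300,:450]=cv2.resize(i,(450,300),interpolation=cv2.INTER_CUBIC); o[:280,450:]=cv2.resize(j[120:400,130:480],(350,280))
cv2.imwrite('pics/c2.png',o)
E
```

```text
t 4.05 pos [0.5711 0.049  0.0938] q [-0.4638  0.4734  1.9411  1.0104  1.4763 -0.9059] F [-0.2965 -0.0534  0.2566] open 0.002
shift [-0.1334  0.4415 -0.026 ] dist mm 55.438110066091774
turn [ 0.0011  0.0013 -0.0001] deg 0.6359893755994387
```

View pics/c2.png

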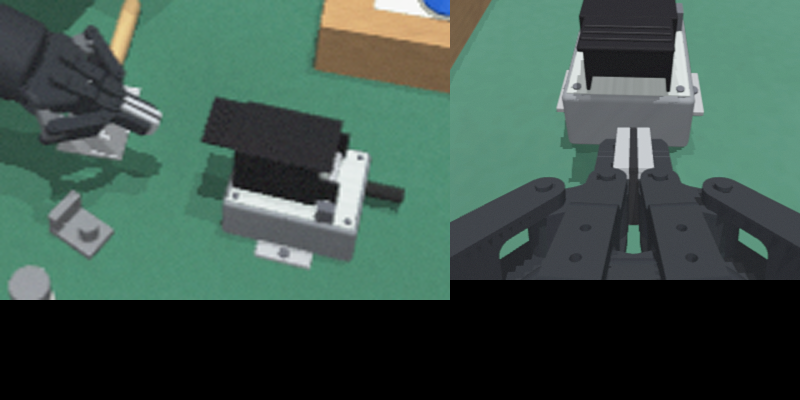

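Left: fingers short of the tab, box clear. Right (wrist): guard centred at about x=628 against fingers at about 634, so aligned to about 3 mm. Inserting under the tab.

>>> send_rows --plan '[[[0.07, 0.03, -0.01], [0, 0, 0]], [[-0.05, 0.1, -0.01], [0, 0, 0]], [[-0.05, 0.1, 0], [0, 0, 0]], [[-0.05, 0.1, 0], [0, 0, 0]], [[-0.05, 0.1, 0], [0, 0, 0]], [[0, 0, 0], [0, 0, 0]]]'

```text
time: 4.75
eef_pos: [0.5723, 0.104, 0.0857]
tcp_rot: [-0.123, 0.695, -0.183, 0.684]
contact_force: [-0.3, -0.4, -0.9]
opening: 0.0
```

```bash
cat >> h.py <<'E'
def tip():
    s,p,R=now(); m=R.as_matrix(); t=p+.014*m[:,1]-H
    print('tip box-mm',1e3*np.array([t@EX,t@EY,t[2]]),'F box',[round(float(np.dot(s['contact_force'],e)),2) for e in (EX,EY,EZ)],'t',round(s['time'],2))
def seq(al,pts,s=-1):  # tip waypoints in box-mm from current, steps in tool units
    st,p,R=now(); m=R.as_matrix(); t=p+.014*m[:,1]
    for q in pts:
        w=W(*q); print(q,m.T@(w-t)/.12); t=w
E
python3 - <<'E'
from h import *
tip()
E
```

```text
tip box-mm [-104.8668    0.4991   17.7356] F box [-0.44, 0.31, -0.93] t 4.75
```

```bash
python3 - <<'E'
from h import *
P=[]
for th in (0,.2,.4,.6,.8,1.,1.2,1.35):
    c,s=np.cos(th),np.sin(th); P.append((-106*c+43*s-4.6,0.5,106*s+43*c-10))
P[0]=(-108,0.5,26)
seq(0,P)
E
```

```text
(-108, 0.5, 26) [-0.0514 -0.0528 -0.    ]
(np.float64(-99.94427602698397), 0.5, np.float64(53.20181191144988)) [-0.2338 -0.035   0.0016]
(np.float64(-85.48747664503384), 0.5, np.float64(70.88396702684102)) [-0.1845  0.0469  0.0018]
(np.float64(-67.80594882443937), 0.5, np.float64(85.3415336209899)) [-0.1715  0.0826  0.002 ]
(np.float64(-47.604599282120056), 0.5, np.float64(95.99813413727753)) [-0.1516  0.115   0.0021]
(np.float64(-25.688792075283267), 0.5, np.float64(102.42892354196704)) [-0.1257  0.1429  0.0021]
(np.float64(-2.932241277936674), 0.5, np.float64(104.37752655502295)) [-0.0948  0.165   0.002 ]
(np.float64(14.141395554683944), 0.5, np.float64(102.84396347462665)) [-0.0485  0.1343  0.0014]
```

>>> send_rows --plan '[[[-0.05, -0.053, 0], [0, 0, 0]], [[-0.058, -0.009, 0], [0, 0, 0]], [[-0.058, -0.009, 0], [0, 0, 0]], [[-0.058, -0.009, 0], [0, 0, 0]], [[-0.058, -0.009, 0], [0, 0, 0]], [[-0.046, 0.012, 0], [0, 0, 0]], [[-0.046, 0.012, 0], [0, 0, 0]], [[-0.046, 0.012, 0], [0, 0, 0]], [[-0.046, 0.012, 0], [0, 0, 0]]]'

```text
time: 5.65
eef_pos: [0.5745, 0.1213, 0.1385]
tcp_rot: [-0.122, 0.695, -0.184, 0.684]
contact_force: [0.1, 0.6, -1.2]
opening: -0.004
```

```bash
python3 - <<'E'
from h import *
tip(); snap('scene','s3.png'); i=cv2.imread('pics/s3.png')[190:320,250:430]
cv2.imwrite('pics/c3.png',cv2.resize(i,None,fx=3,fy=3,interpolation=cv2.INTER_CUBIC))
E
```

```text
tip box-mm [-87.499    0.0133  70.622 ] F box [0.64, -0.04, -1.2] t 5.65
```

View pics/c3.png

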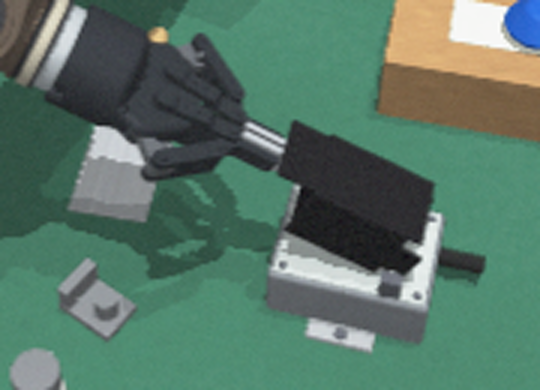

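The guard is rising on the fingertip, with tab and tip at crop (285,150) and force about 1 N. Continuing the arc.

>>> send_rows --plan '[[[-0.043, 0.021, 0], [0, 0, 0]], [[-0.043, 0.021, 0], [0, 0, 0]], [[-0.043, 0.021, 0], [0, 0, 0]], [[-0.043, 0.021, 0], [0, 0, 0]], [[-0.038, 0.029, 0], [0, 0, 0]], [[-0.038, 0.029, 0], [0, 0, 0]], [[-0.038, 0.029, 0], [0, 0, 0]], [[-0.038, 0.029, 0], [0, 0, 0]], [[-0.031, 0.036, 0], [0, 0, 0]], [[-0.031, 0.036, 0], [0, 0, 0]], [[-0.031, 0.036, 0], [0, 0, 0]], [[-0.031, 0.036, 0], [0, 0, 0]]]'

```text
time: 6.9
eef_pos: [0.5797, 0.1813, 0.1696]
tcp_rot: [-0.122, 0.695, -0.184, 0.684]
contact_force: [1.1, -0.3, -0.5]
opening: 0.001
```

>>> send_rows --plan '[[[-0.024, 0.041, 0], [0, 0, 0]], [[-0.024, 0.041, 0], [0, 0, 0]], [[-0.024, 0.041, 0], [0, 0, 0]], [[-0.024, 0.041, 0], [0, 0, 0]], [[-0.018, 0.045, 0], [0, 0, 0]], [[-0.018, 0.045, 0], [0, 0, 0]], [[-0.018, 0.045, 0], [0, 0, 0]], [[-0.018, 0.045, 0], [0, 0, 0]], [[0, 0, 0], [0, 0, 0]], [[0, 0, 0], [0, 0, 0]]]'

```text
time: 7.9
eef_pos: [0.5837, 0.2267, 0.1703]
tcp_rot: [-0.122, 0.695, -0.184, 0.684]
contact_force: [0.5, -0.3, 0.4]
opening: -0.001
```

```bash
python3 - <<'E'
from h import *
tip(); snap('scene','s4.png'); i=cv2.imread('pics/s4.png')[190:320,250:430]
cv2.imwrite('pics/c4.png',cv2.resize(i,None,fx=3,fy=3,interpolation=cv2.INTER_CUBIC))
# candidate retreat & toggle approach; ball at hinge-rel (-61,0,23)
x,y,z=1e3*np.array([(now()[1]+.014*now()[2].as_matrix()[:,1]-H)@e for e in (EX,EY,EZ)])
seq(0,[(x-40,0,z+5),(-100,0,z-10),(-100,0,22),(-75,0,22),(-36,0,22)])
E
```

```text
tip box-mm [ 18.3544   0.9657 102.3348] F box [-0.25, -0.56, 0.41] t 7.9
(np.float64(-21.827984899396675), 0, np.float64(107.38645601834514)) [ 0.1033 -0.3197  0.0048]
(-100, 0, np.float64(92.38645601834514)) [ 0.3888 -0.5374 -0.0053]
(-100, 0, 22) [ 0.5315  0.2481 -0.0024]
(-75, 0, 22) [-0.0881  0.1888  0.0015]
(-36, 0, 22) [-0.1374  0.2945  0.0024]
```

View pics/c4.png

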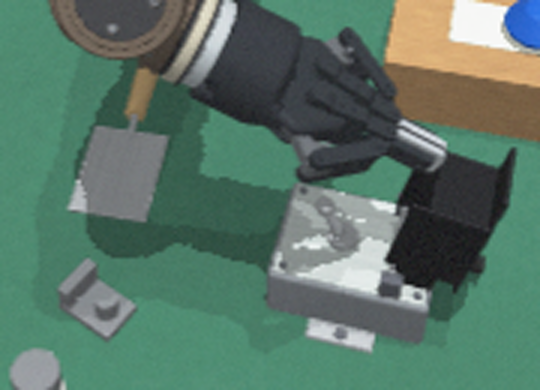

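Guard is thrown back and resting open at crop (450,230). The toggle is exposed, leaning to the front, ball at (325,205). Retreating and going down in front of it.

>>> send_rows --plan '[[[0.05, -0.16, 0], [0, 0, 0]], [[0.05, -0.16, 0], [0, 0, 0]], [[0.2, -0.3, 0], [0, 0, 0]], [[0.2, -0.3, 0], [0, 0, 0]], [[0.3, 0.13, 0], [0, 0, 0]], [[0.28, 0.13, 0], [0, 0, 0]], [[0, 0, 0], [0, 0, 0]], [[0, 0, 0], [0, 0, 0]]]'

```text
time: 8.75
eef_pos: [0.5728, 0.1005, 0.0866]
tcp_rot: [-0.122, 0.696, -0.183, 0.684]
contact_force: [0.4, -0.3, 0.4]
opening: 0.0
```

```bash
python3 - <<'E'
from h import *
tip(); seq(0,[(-80,0,12),(-60,0,12),(-36,0,12),(-32,0,12)])
E
```

```text
tip box-mm [-108.325    -0.2768   18.6549] F box [-0.22, -0.43, 0.39] t 8.75
(-80, 0, 12) [-0.0492  0.2374 -0.0008]
(-60, 0, 12) [-0.0702  0.1511  0.0012]
(-36, 0, 12) [-0.0843  0.1814  0.0014]
(-32, 0, 12) [-0.014   0.0302  0.0002]
```

>>> send_rows --plan '[[[-0.025, 0.12, 0], [0, 0, 0]], [[-0.025, 0.12, 0], [0, 0, 0]], [[-0.018, 0.038, 0], [0, 0, 0]], [[-0.018, 0.038, 0], [0, 0, 0]], [[-0.018, 0.038, 0], [0, 0, 0]], [[-0.018, 0.038, 0], [0, 0, 0]], [[-0.018, 0.038, 0], [0, 0, 0]], [[-0.018, 0.038, 0], [0, 0, 0]], [[-0.018, 0.038, 0], [0, 0, 0]], [[0, 0, 0], [0, 0, 0]]]'

```text
time: 9.75
eef_pos: [0.5786, 0.1647, 0.08]
tcp_rot: [-0.122, 0.695, -0.184, 0.684]
contact_force: [0.4, -0.5, 0.3]
opening: -0.005
```

```bash
python3 - <<'E'
from h import *
tip()
E
```

```text
tip box-mm [-43.8712   0.0563  12.0954] F box [-0.5, -0.43, 0.33] t 9.75
```

>>> send_rows --plan '[[[-0.007, 0.015, 0], [0, 0, 0]], [[-0.007, 0.015, 0], [0, 0, 0]], [[-0.007, 0.015, 0], [0, 0, 0]], [[-0.007, 0.015, 0], [0, 0, 0]], [[0, 0, 0], [0, 0, 0]]]'

```text
time: 10.25
eef_pos: [0.5791, 0.1723, 0.0797]
tcp_rot: [-0.122, 0.695, -0.184, 0.684]
contact_force: [0.1, -1.1, 0.9]
opening: -0.001
```

```bash
python3 - <<'E'
from h import *
tip(); i=snap('scene')['img'][220:310,300:420]; j=snap('wrist')['img'][100:300,220:420]
o=np.zeros((360,800,3),np.uint8); o[:,:480]=cv2.resize(i,(480,360),interpolation=cv2.INTER_CUBIC); o[:320,480:]=cv2.resize(j,(320,320),interpolation=cv2.INTER_CUBIC)
cv2.imwrite('pics/c5.png',o)
E
```

```text
tip box-mm [-36.2413   0.2712  11.8065] F box [-1.06, -0.17, 0.89] t 10.25
```

View pics/c5.png

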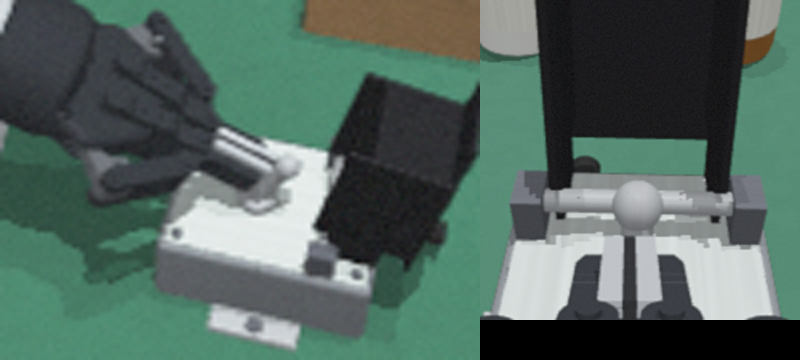

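The toggle (ball at left crop (288,165)) is leaning rearward. Nudging on in 1–2 mm steps until the end stop shows in the force.

>>> send_rows --plan '[[[-0.007, 0.015, 0], [0, 0, 0]], [[0, 0, 0], [0, 0, 0]]]'

```text
time: 10.55
eef_pos: [0.5793, 0.1742, 0.0798]
tcp_rot: [-0.122, 0.695, -0.184, 0.684]
contact_force: [-0.7, -0.7, 0.1]
opening: 0.002
```

>>> send_rows --plan '[[[-0.004, 0.008, 0], [0, 0, 0]], [[0, 0, 0], [0, 0, 0]]]'

```text
time: 10.75
eef_pos: [0.5795, 0.1751, 0.0798]
tcp_rot: [-0.122, 0.695, -0.184, 0.684]
contact_force: [-0.5, -2.1, 0.1]
opening: -0.002
```

```bash
python3 - <<'E'
from h import *
tip()
E
```

```text
tip box-mm [-33.4126   0.1956  11.9006] F box [-2.13, 0.3, 0.12] t 10.75
```

>>> send_rows --plan '[[[-0.004, 0.008, 0], [0, 0, 0]], [[0, 0, 0], [0, 0, 0]]]'

```text
time: 10.95
eef_pos: [0.5796, 0.1755, 0.0798]
tcp_rot: [-0.123, 0.695, -0.184, 0.684]
contact_force: [-1.7, -5.3, -0.0]
opening: 0.001
```

>>> send_rows --plan '[[[-0.004, 0.008, 0], [0, 0, 0]], [[0, 0, 0], [0, 0, 0]]]'

```text
time: 11.15
eef_pos: [0.5797, 0.1757, 0.0797]
tcp_rot: [-0.123, 0.695, -0.185, 0.684]
contact_force: [-4.3, -11.1, 2.1]
opening: 0.001
```

The stop is reached (force rising 2, 5, 11 N without travel). Backing off and rising.

>>> send_rows --plan '[[[0.02, -0.045, 0], [0, 0, 0]], [[0.06, -0.13, 0], [0, 0, 0]], [[0.12, -0.26, 0], [0, 0, 0]], [[0.12, -0.26, 0], [0, 0, 0]], [[-0.33, -0.15, 0], [0, 0, 0]], [[-0.33, -0.15, 0], [0, 0, 0]], [[-0.33, -0.15, 0], [0, 0, 0]], [[-0.33, -0.15, 0], [0, 0, 0]], [[-0.33, -0.15, 0], [0, 0, 0]], [[0, 0, 0], [0, 0, 0]]]'

```text
time: 12.15
eef_pos: [0.573, 0.0879, 0.3058]
tcp_rot: [-0.122, 0.69, -0.185, 0.689]
contact_force: [-0.1, -0.4, 0.4]
opening: -0.0
```

```bash
python3 - <<'E'
from h import *
tip(); print(now()[0]['qpos'])
# rotate to pointing straight down about box y (keep jaws along EY), TCP fixed
show(now()[1],goalR(np.pi/2,-1)); show(None,goalR(np.pi/2,1))
i=snap('scene')['img'][220:310,300:420]
cv2.imwrite('pics/c6.png',cv2.resize(i,(720,540),interpolation=cv2.INTER_CUBIC))
E
```

```text
tip box-mm [-120.8276   -1.812   237.8723] F box [-0.43, 0.01, 0.41] t 12.15
[-0.4003  0.1232  1.9113  1.0462  1.624  -0.5659]
t 12.15 pos [0.573  0.0879 0.3058] q [-0.4003  0.1232  1.9113  1.0462  1.624  -0.5659] F [-0.0503 -0.4278  0.4104] open -0.0
shift [0. 0. 0.] dist mm 0.0
turn [-0.0018  0.0028 -0.1804] deg 64.9511961140501
t 12.15 pos [0.573  0.0879 0.3058] q [-0.4003  0.1232  1.9113  1.0462  1.624  -0.5659] F [-0.0503 -0.4278  0.4104] open -0.0
turn [-0.267  -0.4196  0.0027] deg 179.05214864384635
```

View pics/c6.png

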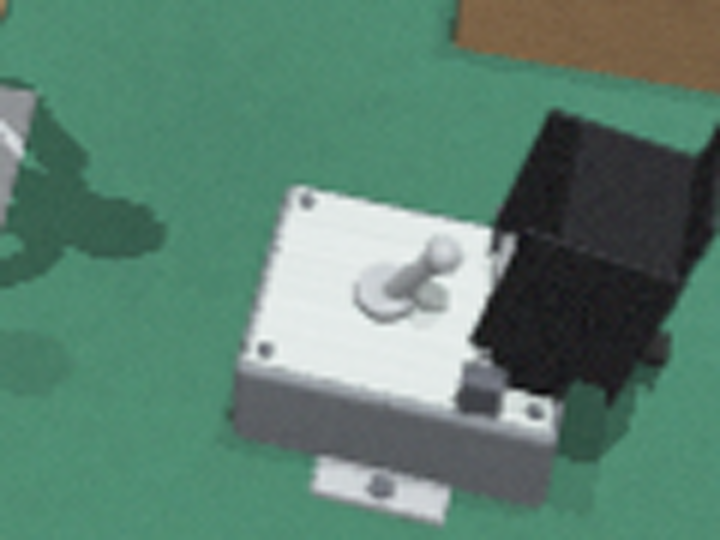

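The toggle now leans fully rearward (ball at (440,250)) and the guard rests open. Turning the tool to point down, high up, to go behind the guard.

>>> send_rows --plan '[[[0, 0, 0], [0, 0, -0.0226]], [[0, 0, 0], [0, 0, -0.0226]], [[0, 0, 0], [0, 0, -0.0226]], [[0, 0, 0], [0, 0, -0.0226]], [[0, 0, 0], [0, 0, -0.0226]], [[0, 0, 0], [0, 0, -0.0226]], [[0, 0, 0], [0, 0, -0.0226]], [[0, 0, 0], [0, 0, -0.0226]], [[0, 0, 0], [0, 0, 0]]]'

```text
time: 13.1
eef_pos: [0.5702, 0.0908, 0.2963]
tcp_rot: [0.479, -0.52, 0.521, -0.478]
contact_force: [-0.3, 0.0, -0.9]
opening: 0.007
```

```bash
python3 - <<'E'
from h import *
tip(); show(None,goalR(np.pi/2,-1)); seq(0,[(108,0,210),(108,0,90),(-16,0,90)])
E
```

```text
tip box-mm [-130.9893    1.2619  220.3067] F box [-0.02, 0.32, -0.93] t 13.1
t 13.1 pos [0.5702 0.0908 0.2963] q [-0.0171  0.0357  1.7666 -0.0018  1.3383  0.0669] F [-0.317   0.0123 -0.9251] open 0.007
turn [-0.0002  0.002   0.0003] deg 0.7186996213169169
(108, 0, 210) [-1.9914  0.0826  0.0351]
(108, 0, 90) [-0.0017  1.     -0.0011]
(-16, 0, 90) [ 1.0333  0.0017 -0.0128]
```

>>> send_rows --plan '[[[-0.35, 0, 0.006], [0, 0, 0]], [[-0.35, 0, 0.006], [0, 0, 0]], [[-0.35, 0, 0.006], [0, 0, 0]], [[-0.35, 0, 0.006], [0, 0, 0]], [[-0.35, 0, 0.006], [0, 0, 0]], [[-0.3, 0, 0.006], [0, 0, 0]], [[0, 0.3, 0], [0, 0, 0]], [[0, 0.3, 0], [0, 0, 0]], [[0, 0.3, 0], [0, 0, 0]], [[0, 0.15, 0], [0, 0, 0]], [[0, 0, 0], [0, 0, 0]]]'

```text
time: 14.2
eef_pos: [0.5952, 0.3307, 0.166]
tcp_rot: [-0.48, 0.522, -0.522, 0.475]
contact_force: [0.3, -0.4, -0.4]
opening: 0.002
```

```bash
python3 - <<'E'
from h import *
tip(); i=snap('scene')['img'][190:330,310:490]
cv2.imwrite('pics/c7.png',cv2.resize(i,(720,560),interpolation=cv2.INTER_CUBIC))
E
```

```text
tip box-mm [110.2395  -0.5448  90.0242] F box [-0.42, -0.33, -0.41] t 14.2
```

View pics/c7.png

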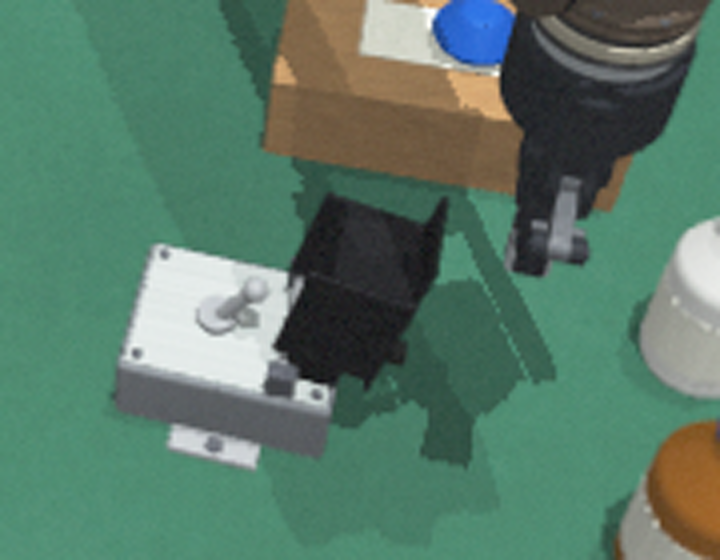

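The finger (at (530,250)) is behind the upright plate (at (440,230)), with bottles and carton clear. Pulling forward slowly.

>>> send_rows --plan '[[[0.1, 0, 0], [0, 0, 0]], [[0.1, 0, 0], [0, 0, 0]], [[0.04, 0, 0], [0, 0, 0]], [[0.04, 0, 0], [0, 0, 0]], [[0.04, 0, 0], [0, 0, 0]], [[0.04, 0, 0], [0, 0, 0]], [[0.04, 0, 0], [0, 0, 0]], [[0.04, 0, 0], [0, 0, 0]], [[0.04, 0, 0], [0, 0, 0]], [[0.04, 0, 0], [0, 0, 0]], [[0.04, 0, 0], [0, 0, 0]]]'

```text
time: 15.35
eef_pos: [0.5915, 0.2651, 0.1715]
tcp_rot: [0.477, -0.52, 0.523, -0.478]
contact_force: [0.4, 0.0, 0.2]
opening: -0.004
```

>>> send_rows --plan '[[[0.04, 0, 0], [0, 0, 0]], [[0.04, 0, 0], [0, 0, 0]], [[0.04, 0, 0], [0, 0, 0]], [[0.04, 0, 0], [0, 0, 0]], [[0.04, 0, 0], [0, 0, 0]], [[0.04, 0, 0], [0, 0, 0]], [[0.04, 0, 0], [0, 0, 0]], [[0.04, 0, 0], [0, 0, 0]], [[0.04, 0, 0], [0, 0, 0]], [[0.04, 0, 0], [0, 0, 0]], [[0.04, 0, 0], [0, 0, 0]]]'

```text
time: 16.45
eef_pos: [0.5868, 0.2125, 0.1717]
tcp_rot: [0.477, -0.52, 0.523, -0.478]
contact_force: [-0.2, -0.1, -0.6]
opening: -0.004
```

>>> send_rows --plan '[[[0.04, 0, 0], [0, 0, 0]], [[0, 0, 0], [0, 0, 0]], [[0, 0, 0], [0, 0, 0]], [[0, 0, 0], [0, 0, 0]], [[0, 0, 0], [0, 0, 0]]]'

```text
time: 16.95
eef_pos: [0.5864, 0.2083, 0.1717]
tcp_rot: [0.477, -0.52, 0.523, -0.478]
contact_force: [0.5, 0.7, 0.3]
opening: -0.0
```

```bash
python3 - <<'E'
from h import *
tip(); i=snap('scene')['img'][190:330,310:490]
cv2.imwrite('pics/c8.png',cv2.resize(i,(720,560),interpolation=cv2.INTER_CUBIC))
E
```

```text
tip box-mm [-12.4405  -3.6917  95.7   ] F box [0.79, -0.39, 0.29] t 16.95
```

View pics/c8.png

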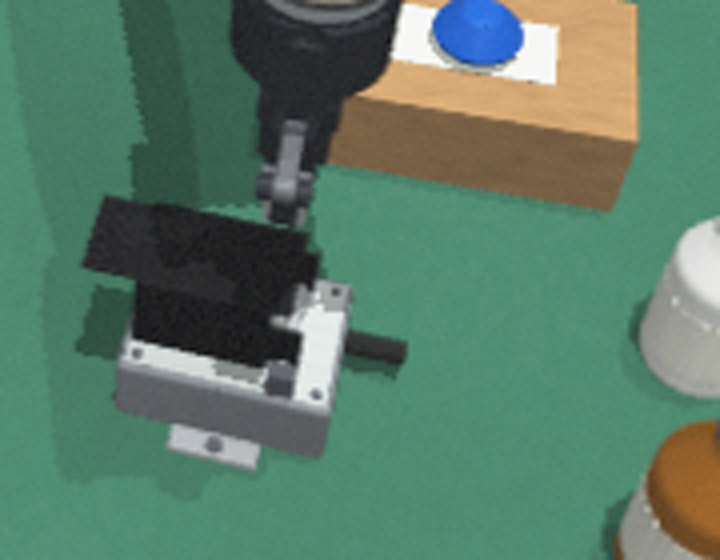

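The guard has dropped shut (tab at (100,235)) and the finger is clear above it. Raising, then comparing against the first pictures.

>>> send_rows --plan '[[[0, -0.35, 0], [0, 0, 0]], [[0, -0.35, 0], [0, 0, 0]], [[0, -0.35, 0], [0, 0, 0]], [[0, -0.35, 0], [0, 0, 0]], [[0.3, -0.2, 0], [0, 0, 0]], [[0.3, -0.2, 0], [0, 0, 0]], [[0.3, 0, 0], [0, 0, 0]], [[0.3, 0, 0], [0, 0, 0]], [[0.3, 0, 0], [0, 0, 0]], [[0.3, 0, 0], [0, 0, 0]], [[0, 0, 0], [0, 0, 0]], [[0, 0, 0], [0, 0, 0]]]'

```text
time: 18.2
eef_pos: [0.5664, -0.0069, 0.3881]
tcp_rot: [0.476, -0.521, 0.523, -0.478]
contact_force: [0.1, -0.2, 1.1]
opening: 0.0
```

```bash
python3 - <<'E'
from h import *
import pickle
d=pickle.load(open('cams.pkl','rb')); tip()
n=snap('scene','end.png')['img']; o=d['scene']['img']
for k,(x,y,w,h) in dict(guard=(325,232,70,60),fan=(165,228,80,58),jar=(250,304,26,30),part=(265,275,35,30),spat=(270,195,40,70),amber=(460,285,55,62),white=(466,235,46,56),beaker=(168,172,38,44),carton=(374,178,100,62)).items():
    r=cv2.matchTemplate(n[y-12:y+h+12,x-12:x+w+12],o[y:y+h,x:x+w],cv2.TM_CCOEFF_NORMED); _,v,_,l=cv2.minMaxLoc(r)
    print(k,'shift px',l[0]-12,l[1]-12,round(v,3))
a=np.hstack([o[220:315,315:420],n[220:315,315:420]]); cv2.imwrite('pics/c9.png',cv2.resize(a,(798,361),interpolation=cv2.INTER_CUBIC))
E
```

```text
tip box-mm [-228.5354   -4.3909  312.0862] F box [-0.2, -0.13, 1.1] t 18.2
guard shift px 0 0 0.999
fan shift px 0 0 0.997
jar shift px 0 0 0.998
part shift px 0 0 0.985
spat shift px 0 0 0.802
amber shift px 0 0 0.998
white shift px 0 0 0.999
beaker shift px 0 0 0.996
carton shift px 0 0 0.997
```

View pics/c9.png

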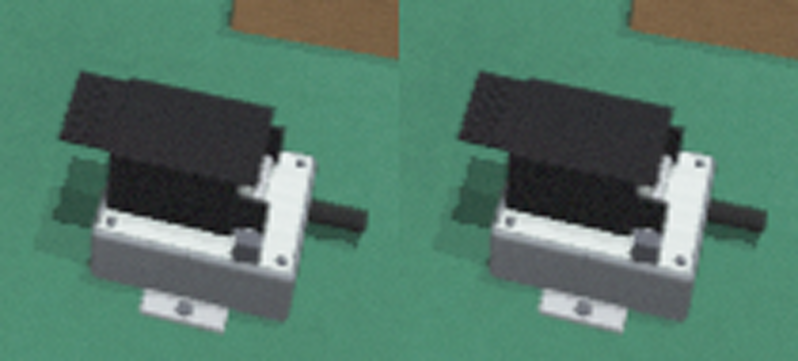

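Before (left) and after (right), the guard sits in the identical shut pose. Nothing else has shifted; the low spatula score is the arm's shadow. Handing in.

```bash
python3 -c "
from plant import sign_off; print(sign_off())"
```

```text
the job is handed in; nothing more can be done
None
```

The lamp is switched on and its guard is shut again. The job was handed in at about 18 s of the 64 s; no verdict is reported.

- **What I did:** I lifted the guard by its tab with the closed fingertips until it fell back on its stop. I then pushed the toggle rearward until it met its end stop, with about 12 N at most. Last, I drew the guard forward from behind so that it dropped shut.
- **Guard and neighbours:** In the final scene picture the guard's pose matches the start picture (0 px shift, correlation 0.999). The fan box and every bystander also show 0 px shift. The spatula's match score was only 0.80, probably because the arm's shadow lay on it.
- **Toggle:** I saw it fully over to the rear before closing the guard. Under the shut guard it can't be seen, so I did not check it again after the drop.
- **Robot:** It ended clear of everything, with contact force around 1 N, near its noise level.

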